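Clamp a hinge blank in the filing jig

ROBOT

A 7-joint arm with a two-finger parallel gripper is mounted at the origin on the work surface. World frame = base frame: x ahead of the robot, y to its left, z up, the work surface at z = 0. Lengths are in m, angles in rad, forces in N, time in s.
With the tool pointing down it reaches from about 0.425 to 0.875 m from the base axis. Payload 4.7 kg.
Tool frame: the origin (TCP) lies between the finger pads; the fingertips stand 14 mm ahead of it and the grasp point (between the pads) lies 5 mm behind it; z points along the fingers, y is the line along which they close (so a half turn about z gives the same grasp; the last joint's range is limited). The gripper opens to 87 mm and grips with 3 to 60 N. Pads are 19 mm wide; open, the fingers measure 117 mm over their backs; the gripper's body (75 mm by 190 mm) begins 51 mm behind the grasp point.
Start: joints at [1.204, 0.321, -0.07, 1.45, 0.023, 1.371, -0.057], TCP at [0.242, -0.603, 0.237] pointing down, gripper open.
Joint ranges: [-2.86, 2.86], [-0.3, 2.09], [-1.38, 1.24], [0.06, 2.45], [-1.56, 4.7], [0.09, 2.05], [-2.69, 2.69]. Speed limits (rad/s): [2.57, 2.57, 3.14, 3.14, 3.14, 3.14, 3.14].

INTERFACE

Orientations are given as a rotation vector (axis times angle).
In Python, from bench import ctrl gives the robot as it stands.
- The arm moves only by the tool step_arm, never from a script. Its argument "commands" is a list of rows, each an object with "travel": the shift along the tool's x, y, z in m, a list of three; "turn": the turn, a rotation vector about the tool's x, y, z in degrees, a list of three. A call has 1 to 5 rows; each row is the pose to reach, as a shift and turn from the pose commanded when the call began, along the tool's axes at that moment; what a row does not reach only later rows make up. A row lasts 1/10 s, in which the tool goes at most 50 mm and 8.59 degrees, less where a joint would pass 70% of its speed; a pose out of reach is approached as far as the arm can. A call with a gripper value outside its range is refused whole. "gripper" is the opening, from 0 (shut) to 1 (fully open), set as the call begins (left out, the last holds). The fingers move at their own pace and stop on an object; "force" is the grip in N (left out, the last holds). Time passes only in rows, so rows that repeat a pose let the fingers close. It gives the time, the measured TCP pose, the force, the opening and the grip force at its end, in the units of the state.
- ctrl.get_state(): the state, without advancing time (a new reading comes with each control period).
- ctrl.get_image(name): name is "side" or "top"; returns the picture (420x560x3 uint8, red, green, blue); there is no depth.
- ctrl.camera_model(name): a dict with "fx", "fy", "cx", "cy" (pixels), "k1" (the pictures are not rectified: a ray, as slopes to the right and down, at radius r is drawn at 1 + k1 r^2 times it, then the intrinsics apply), "R" (3x3) and "t" (3): a world point X has camera coordinates R X + t. Camera axes: x right, y down, z forward; pixel columns grow to the right and rows downward; lengths in m; the calibration is good to about 2 mm. A picture is of the moment at which its call begins. camera_model takes no time and is no camera call.
- ctrl.close_job(): hands the job in; it is judged then, once.
The state is a dict: "time": time; "joint_positions": joint angles; "qd": joint speeds; "joint_torque": joint torques, N m; "position": TCP position; "tool_rot": TCP orientation; "ft_force": force on the tool from outside, world axes, zero at the start; "torque": the same for the moment, N m; "grip_width": opening from 0.0 (shut) to 1.0 (fully open); "grip_force": force on a finger pad.
Only numpy, scipy, OpenCV 4.12 (cv2) and the standard library are available. Lean on these libraries where they do the work, as an engineer would, in place of code of your own. Each camera call takes 0.05 s, during which the arm holds its last target. There are 200 camera calls.

TASK

On the bench is a steel filing jig with a flat steel blank lying part-way out between its two guides. Using only the fingertips and without picking anything up, push the blank along the guides fully home against the stop, then push the clamp's wooden-handled lever up and over its dead point until it snaps into lock and the clamp's rubber foot holds the blank down. Leave the file, the chisel and the tin where they are.

Things in the scene. Friction and masses are not known exactly. Their poses are not given: they have to be found in the camera images.
- jig: Filing jig fixed to the bench: dark steel plate 320 x 90 x 15 mm lying flat, x from -170 to 150. Origin: on its underside, mid-width, z up; x is the direction in which the blank is pushed home. Lengths below in mm in this frame. Two guide bars 8 high stand on the plate at y = +-21 to +-31, x = -45 to 30: a channel 42 wide for the blank. The toggle clamp stands behind the stop on the centre line.
- stop_face (a point): Middle of the stop's face, at jig (30, 0, 21) mm: a steel cross bar 10 mm high at the end of the channel, which the blank's leading end must touch.
- blank_mid (a point): Centre of the loose steel blank, a flat bar 110 (x) x 40 (y) x 12 (z) mm, about 0.41 kg, lying on the plate between the guides, x along the jig's. It starts 15 to 40 mm short of home. Home, this point is at jig x = -25 mm and the near end, where it is pushed, at jig x = -80 mm, 35 mm outside the guides. 2 to 5 N slide it.
- lever_pivot (a point): Pivot of the clamp's lever, at jig (85, 0, 50) mm, its axis along jig y, between two steel cheeks (jig x = 47 to 109, |y| under 20, up to z = 65 mm). Open, the clamping arm stands almost upright in front of it (jig x = 0 to 75, |y| under 12, up to z = 145 mm); it swings down over the stop onto the blank as the lever is pushed.
- lever (a joint): Angle of the over-centre lever, rad. 0 = open, at rest leaning back 0.65 (37 deg) from upright towards jig +x; grows as it is pushed up and over towards jig -x (the blank). Dead point 0.55, upright 0.65, locked on its end stop at 1.0. A spring throws it back open if let go before the dead point, and on into lock beyond it. About 10 to 16 N at the handle's end at first, then less.
- lever_tip (a point): Free end of the lever, at the centre of the end of its round wooden handle, 120 mm from the pivot. The handle, 16 to 26 mm thick, is the outer 72 mm of the lever; the rest is a steel shank 16 mm wide. Open, this point is at jig x = 158, y = 0, z = 146 mm; locked, at about jig x = 44, z = 163 mm.
- foot: The clamp's rubber foot, a disc 20 mm across and 10 mm thick, sprung, under the end of the clamping arm; origin at the centre of its lower face. When the clamp is locked it presses on the blank's top with about 5 N near jig x = -10 mm.
- file: Loose file with a wooden handle (27 mm thick, 110 mm long) and a dark blade 150 mm long, lying on the bench beside the jig; origin under the joint of blade and handle, x towards the blade. Leave alone.
- chisel: Loose chisel with the same wooden handle and a bright blade 100 mm long, lying on the bench beside the jig; origin under the joint of blade and handle, x towards the blade. Leave alone.
- tin: Loose round tin, 64 mm across and 55 mm high, standing on the bench beside the jig; origin at the centre of its underside. Leave alone.
- blank: The same blank; origin at the centre of its underside.
There are look-alikes about, which are no part of the job. Of the things that look like the blank, the smallest one is meant.

How it is judged:
On the way, in this order (a step that is already met when the one before it is completed fails the run):
1. the blank is fully home against the stop while the clamp is still open (x of blank_mid in the frame of jig above -0.028 m and z of blank_mid in the frame of jig below 0.0235 m and angle between the x axis of blank_mid and the x axis of jig, either way round below 0.06 rad and value of joint lever below 0.2 rad), for 0.2 s.
2. the lever has snapped into lock (value of joint lever above 0.94 rad), for 0.3 s.
At the end, for the whole second after the job is handed in: The blank lies flat, within 3 mm of the stop and straight in the guides, at rest; the lever is past 0.94 rad (locked at 1.0) and the foot presses on the blank with more than 2 N; the robot is clear (x of blank_mid in the frame of jig above -0.028 m and z of blank_mid in the frame of jig below 0.0235 m and angle between the x axis of blank_mid and the x axis of jig, either way round below 0.06 rad and value of joint lever above 0.94 rad and contact force between foot and blank above 2 N and linear speed of blank below 0.01 m/s); the robot touches nothing.
It fails at once if the blank is lifted (centre more than 8 mm above where it lies on the plate) (z of blank_mid in the frame of jig above 0.029 m).
It fails at once if the file is moved more than 30 mm (distance of file from where it was at the start of the episode above 0.03 m).
It fails at once if the chisel is moved more than 30 mm (distance of chisel from where it was at the start of the episode above 0.03 m).
It fails at once if the tin is moved more than 30 mm (distance of tin from where it was at the start of the episode above 0.03 m).
It also fails if it takes over 45 s, if anything falls off the work surface, if the arm or the gripper's body presses on something with over 40 N, if the wrist force passes 120 N, or if a joint passes its speed limit or range.

## Working session

There is one attempt and no reset: what is moved stays moved. The work goes in short steps, Python scripts to look and compute and a tool call to move; the robot and the scene stay as the last step left them, time stands still between calls to the robot, and variables do not carry over. Pictures are saved under pics/ and viewed, at most 10 in all, crops included, and the job is handed in when it is done.

Besides the shell and the picture viewer there is one more tool, called after "Emit:" in YAML: its name, and indented under it one key for each argument. step_arm: Moves the arm, as the interface text tells. Its arguments: {"type":"object","properties":{"commands":{"type":"array"},"gripper":{"type":"number"},"force":{"type":"number"}},"required":["commands"]}

```bash
mkdir -p pics; ls; python3 - <<'E'
from bench import ctrl
import cv2,numpy as np
s=ctrl.get_state();print({k:np.round(v,3).tolist() for k,v in s.items()})
for n in("side","top"):
    m=ctrl.camera_model(n);print(n,{k:np.round(v,4).tolist() for k,v in m.items()})
    cv2.imwrite(f"pics/{n}0.png",cv2.cvtColor(ctrl.get_image(n),cv2.COLOR_RGB2BGR))
E
```

```text
pics
{'time': 0.0, 'joint_positions': [1.204, 0.322, -0.07, 1.452, 0.023, 1.371, -0.057], 'qd': [-0.0, 0.002, 0.001, 0.0, -0.0, -0.001, 0.001], 'joint_torque': [0.0, -49.129, -0.403, -31.253, -0.064, 0.044, 0.0], 'position': [0.241, -0.603, 0.235], 'tool_rot': [-3.083, -0.594, 0.001], 'ft_force': [0.287, -0.093, 0.394], 'torque': [0.047, 0.005, 0.012], 'grip_force': 0.0, 'grip_width': 0.997}
side {'fx': 406.1201, 'fy': 406.1201, 'cx': 279.2404, 'cy': 215.5418, 'k1': -0.0205, 'R': [[0.9918, -0.1267, 0.014], [-0.0846, -0.7366, -0.671], [0.0953, 0.6644, -0.7413]], 't': [-0.5705, 0.1177, 0.9992]}
top {'fx': 406.8562, 'fy': 406.8562, 'cx': 278.0467, 'cy': 214.1377, 'k1': 0.0055, 'R': [[0.0182, -0.9998, 0.0023], [-0.9838, -0.0183, -0.1786], [0.1786, 0.001, -0.9839]], 't': [-0.0072, 0.585, 0.9475]}
```

View pics/top0.png

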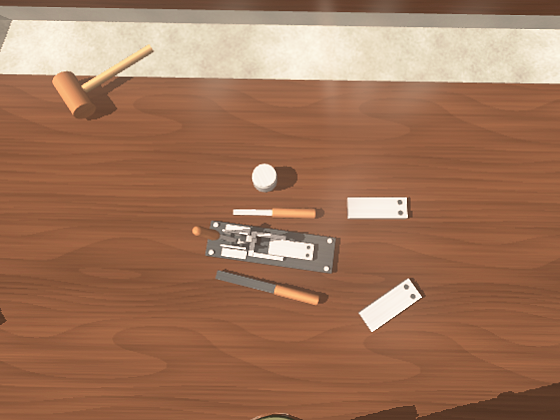

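View pics/side0.png

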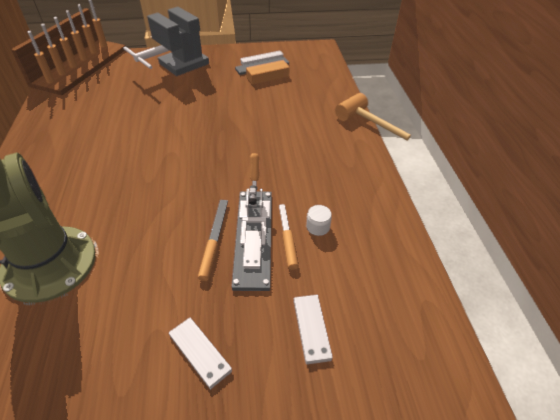

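Top picture: the blank-like bars are at (291,250) in the jig, (378,208) and (390,305) loose. The smallest is the one in the jig. The lever handle is at (197,231), jig +x points left in the picture (world +y), with the chisel at (275,213), file at (268,287) and tin at (264,178). One close crop of both views to check.

```bash
python3 - <<'E'
import cv2,numpy as np
a=cv2.imread("pics/top0.png")[195:305,185:345];b=cv2.imread("pics/side0.png")[145:295,195:300]
cv2.imwrite("pics/ctop.png",cv2.resize(a,None,fx=5,fy=5,interpolation=cv2.INTER_CUBIC))
cv2.imwrite("pics/cside.png",cv2.resize(b,None,fx=4,fy=4,interpolation=cv2.INTER_CUBIC))
E
```

```text
(no output)
```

View pics/ctop.png

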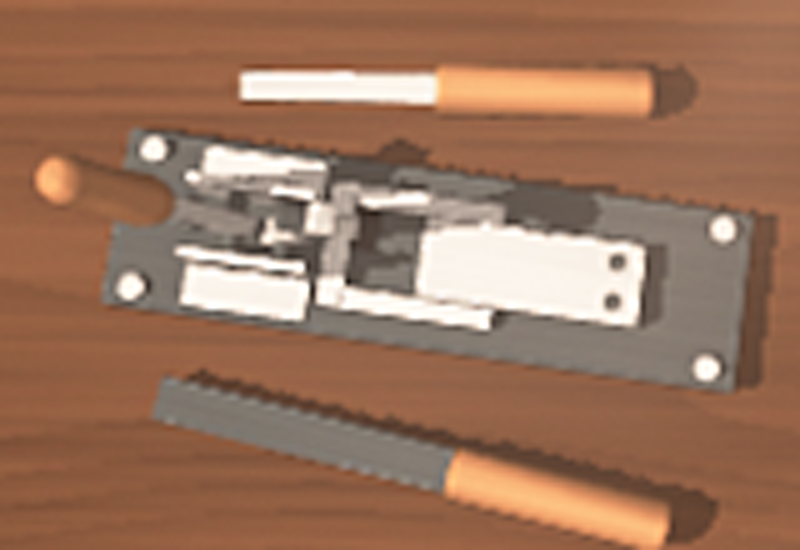

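View pics/cside.png

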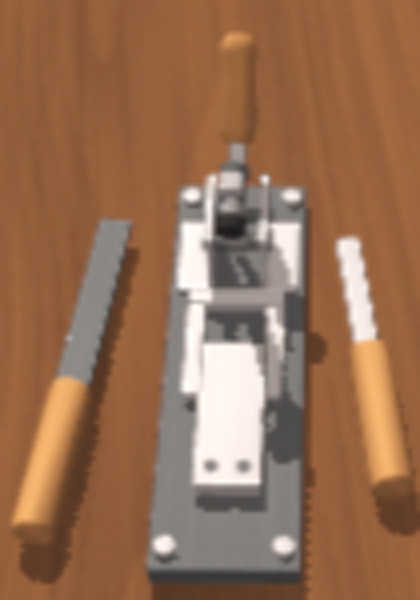

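The crops show the bar between the guides, its near end at crop (642,284) with two holes. The plate corners are (135,128), (105,302), (752,213) and (735,390), and the handle end is (57,182). The bar in the jig is the right choice.

```bash
cat > h.py <<'E'
import numpy as np,cv2
from bench import ctrl
def ray(n,uv):
    m=ctrl.camera_model(n);K=np.array([[m['fx'],0,m['cx']],[0,m['fy'],m['cy']],[0,0,1]])
    p=cv2.undistortPoints(np.array(uv,float).reshape(-1,1,2),K,np.array([m['k1'],0,0,0,0.])).reshape(-1,2)
    R=np.array(m['R']);d=np.c_[p,np.ones(len(p))]@R
    return -R.T@np.array(m['t']),d
def atz(n,uv,z):
    c,d=ray(n,uv);return c+d*((z-c[2])/d[:,2])[:,None]
def proj(n,X):
    m=ctrl.camera_model(n);K=np.array([[m['fx'],0,m['cx']],[0,m['fy'],m['cy']],[0,0,1]])
    R=np.array(m['R']);return cv2.projectPoints(np.array(X,float).reshape(-1,1,3),cv2.Rodrigues(R)[0],np.array(m['t']),K,np.array([m['k1'],0,0,0,0.]))[0].reshape(-1,2)
top=lambda l:[(185+(u-2)/5,195+(v-2)/5) for u,v in l]
side=lambda l:[(195+(u-1.5)/4,145+(v-1.5)/4) for u,v in l]
E
python3 - <<'E'
from h import *
np.set_printoptions(precision=4,suppress=True)
P=atz('top',top([(135,128),(105,302),(752,213),(735,390)]),.015);print(P)
f=P[2:].mean(0);b=P[:2].mean(0);x=b-f;print('len',np.linalg.norm(x),'w',np.linalg.norm(P[0]-P[1]),np.linalg.norm(P[2]-P[3]))
S=atz('side',side([(150,572),(300,572),(178,187),(306,187)]),.015);print('side',S)
x/=np.linalg.norm(x);y=np.array([-x[1],x[0],0]);o=(f+b)/2+x*.010;o[2]=0
print('o',o,'yaw',np.arctan2(x[1],x[0]))
J=lambda Q:np.c_[(Q-o)@x,(Q-o)@y,Q[:,2]]
print('bolts',J(atz('top',top([(153,150),(130,287),(723,229),(707,368)]),.017)))
print('blank top',J(atz('top',top([(418,228),(415,292),(645,243),(640,325)]),.027)))
print('blank side',J(atz('side',side([(195,484),(262,484),(205,343),(262,343)]),.027)))
print('tip',J(atz('top',top([(57,182)]),.146)),J(atz('side',side([(237,40)]),.146)))
np.savez('jig.npz',o=o,x=x,y=y)
E
```

```text
[[ 0.5731  0.1724  0.015 ]
 [ 0.4845  0.1832  0.015 ]
 [ 0.5354 -0.1413  0.015 ]
 [ 0.4466 -0.1323  0.015 ]]
len 0.3168355983920796 w 0.08923432709377992 0.0892308706258122
side [[ 0.4477 -0.1326  0.015 ]
 [ 0.5342 -0.1429  0.015 ]
 [ 0.4833  0.1841  0.015 ]
 [ 0.5738  0.1738  0.015 ]]
o [0.5111 0.0304 0.    ] yaw 1.4511141011525732
bolts [[ 0.1371 -0.0344  0.017 ]
 [ 0.137   0.0356  0.017 ]
 [-0.1538 -0.0343  0.017 ]
 [-0.1539  0.0359  0.017 ]]
blank top [[-0.002  -0.0125  0.027 ]
 [-0.005   0.0193  0.027 ]
 [-0.115  -0.0206  0.027 ]
 [-0.1175  0.0201  0.027 ]]
blank side [[-0.1157  0.0195  0.027 ]
 [-0.1156 -0.0205  0.027 ]
 [-0.0057  0.0188  0.027 ]
 [-0.0056 -0.0178  0.027 ]]
tip [[0.1542 0.0026 0.146 ]] [[ 0.1532 -0.0001  0.146 ]]
```

```bash
cat >> h.py <<'E'
from scipy.spatial.transform import Rotation as Ro
j=np.load('jig.npz') if __import__('os').path.exists('jig.npz') else None
def go(jx,jy,z):
    s=ctrl.get_state();R=Ro.from_rotvec(s['tool_rot']);p=np.array(s['position'])
    t=j['o']+jx*j['x']+jy*j['y'];t[2]=z
    G=Ro.from_matrix(np.c_[j['x'],-j['y'],[0,0,-1]])
    print('travel',np.round(R.inv().apply(t-p),4),'turn',np.round(np.degrees((R.inv()*G).as_rotvec()),2),'jigpos',np.round([(p-j['o'])@j['x'],(p-j['o'])@j['y'],p[2]],4),s['time'])
E
python3 -c "
from h import *
go(-.155,0,.12)"
```

```text
travel [ 0.4115 -0.3516  0.1161] turn [-9.000e-02 -5.000e-02 -6.133e+01] jigpos [-0.6611  0.1922  0.2356] 0.1
```

Emit:
step_arm:
  commands:
    - {"travel": [0.04,-0.035,0],"turn": [0,0,-8]}
    - {"travel": [0.075,-0.065,0],"turn": [0,0,-16]}
    - {"travel": [0.11,-0.095,0.01],"turn": [0,0,-24]}
    - {"travel": [0.145,-0.125,0.02],"turn": [0,0,-32]}
    - {"travel": [0.18,-0.155,0.03],"turn": [0,0,-40]}
  gripper: 0
  force: 20

```text
time: 0.6
position: [0.3515, -0.3907, 0.2059]
tool_rot: [-2.691, -1.621, 0.0]
ft_force: [0.8, 0.4, 0.2]
grip_width: 0.634
grip_force: 0.0
```

```bash
python3 -c "
from h import *
go(-.155,0,.12)"
```

```text
travel [ 3.022e-01 -1.000e-04  8.590e-02] turn [-1.0e-02  1.0e-02 -2.1e+01] jigpos [-0.4372  0.1082  0.2059] 0.6
```

Emit:
step_arm:
  commands:
    - {"travel": [0.05,0,0.0],"turn": [0,0,-7]}
    - {"travel": [0.1,0,0.02],"turn": [0,0,-14]}
    - {"travel": [0.145,0,0.03],"turn": [0,0,-21]}
    - {"travel": [0.19,0,0.045],"turn": [0,0,-21]}
    - {"travel": [0.235,0,0.06],"turn": [0,0,-21]}

```text
time: 1.1
position: [0.4624, -0.1838, 0.146]
tool_rot: [2.356, 2.078, -0.0]
ft_force: [0.6, -0.5, -0.6]
grip_width: 0.173
grip_force: 0.0
```

Emit:
step_arm:
  commands:
    - {"travel": [0,0,0],"turn": [0,0,0]}
    - {"travel": [0,0,0],"turn": [0,0,0]}

```text
time: 1.3
position: [0.4619, -0.1843, 0.1459]
tool_rot: [-2.352, -2.081, 0.001]
ft_force: [0.2, 0.2, -0.5]
grip_width: 0.031
grip_force: 0.0
```

```bash
python3 -c "
from h import *
go(-.145,0,.034)"
```

```text
travel [0.0741 0.0232 0.1119] turn [-0.09 -0.01 -0.14] jigpos [-0.2191  0.0232  0.1459] 1.3
```

Emit:
step_arm:
  commands:
    - {"travel": [0.035,0.012,0.03],"turn": [0,0,0]}
    - {"travel": [0.072,0.023,0.05],"turn": [0,0,0]}
    - {"travel": [0.072,0.023,0.08],"turn": [0,0,0]}
    - {"travel": [0.072,0.023,0.105],"turn": [0,0,0]}
    - {"travel": [0.072,0.023,0.111],"turn": [0,0,0]}

```text
time: 1.8
position: [0.4914, -0.1182, 0.033]
tool_rot: [-2.355, -2.073, 0.005]
ft_force: [0.4, 0.1, 0.5]
grip_width: 0.006
grip_force: 0.0
```

```bash
python3 - <<'E'
from h import *
a=ctrl.get_image("top")[195:305,185:345,::-1];b=ctrl.get_image("side")[145:295,195:300,::-1]
a=cv2.resize(a,None,fx=3,fy=3,interpolation=cv2.INTER_CUBIC);b=cv2.resize(b,None,fx=3,fy=3,interpolation=cv2.INTER_CUBIC)
c=np.zeros((450,800,3),np.uint8);c[:330,:480]=a;c[:,485:800]=b;cv2.imwrite("pics/c2.png",c)
go(-.0895,0,.034)
E
```

```text
travel [ 0.0603 -0.0002  0.001 ] turn [-0.11 -0.   -0.45] jigpos [-0.1498  0.0002  0.035 ] 1.9
```

View pics/c2.png

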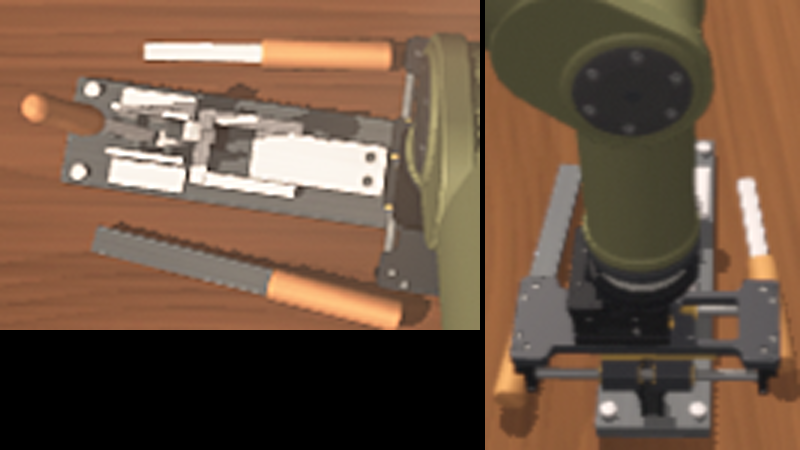

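The crop shows the closed fingers centred behind the blank's near end (crop (390,165)), with the body above the file and chisel and clear of both. Now push.

Emit:
step_arm:
  commands:
    - {"travel": [0.014,0,0],"turn": [0,0,0]}
    - {"travel": [0.022,0,0],"turn": [0,0,0]}
    - {"travel": [0.03,0,0],"turn": [0,0,0]}
    - {"travel": [0.038,0,0],"turn": [0,0,0]}
    - {"travel": [0.046,0,0],"turn": [0,0,0]}

```text
time: 2.4
position: [0.5006, -0.0725, 0.0368]
tool_rot: [2.354, 2.075, -0.001]
ft_force: [-0.1, -5.5, 3.9]
grip_width: 0.004
grip_force: 2.8
```

Emit:
step_arm:
  commands:
    - {"travel": [0.005,0,0],"turn": [0,0,0]}
    - {"travel": [0.008,0,0],"turn": [0,0,0]}
    - {"travel": [0.011,0,0],"turn": [0,0,0]}

```text
time: 2.7
position: [0.5013, -0.061, 0.036]
tool_rot: [2.355, 2.077, -0.001]
ft_force: [-0.6, -4.9, 4.2]
grip_width: 0.006
grip_force: 2.6
```

```bash
python3 -c "
from h import *
go(-.0895,0,.034)"
```

```text
travel [ 0.0024 -0.0012  0.002 ] turn [ 0.05  0.07 -0.34] jigpos [-0.0919 -0.0012  0.036 ] 2.7
```

Emit:
step_arm:
  commands:
    - {"travel": [0.002,0,0],"turn": [0,0,0]}
    - {"travel": [0.004,0,0],"turn": [0,0,0]}

```text
time: 2.9
position: [0.5015, -0.0583, 0.0358]
tool_rot: [2.355, 2.076, -0.003]
ft_force: [-1.2, -10.9, 5.8]
grip_width: 0.002
grip_force: 5.3
```

Emit:
step_arm:
  commands:
    - {"travel": [0.002,0,0],"turn": [0,0,0]}
    - {"travel": [0.003,0,0],"turn": [0,0,0]}

```text
time: 3.1
position: [0.5015, -0.0582, 0.0358]
tool_rot: [2.355, 2.073, -0.007]
ft_force: [-1.8, -14.8, 6.7]
grip_width: 0.006
grip_force: 7.3
```

```bash
python3 -c "
from h import *
go(-.0895,0,.034)"
```

```text
travel [-0.0004 -0.0011  0.0018] turn [-0.    0.35 -0.45] jigpos [-0.0891 -0.0011  0.0358] 3.1
```

The force rises and the tool stalls at contact x ≈ -80 mm, so the blank is home. Back off and look.

Emit:
step_arm:
  commands:
    - {"travel": [0,0,0],"turn": [0,0,0]}
    - {"travel": [0,0,0],"turn": [0,0,0]}
    - {"travel": [-0.015,0,0],"turn": [0,0,0]}
    - {"travel": [-0.035,0,0],"turn": [0,0,0]}
    - {"travel": [-0.045,0,-0.03],"turn": [0,0,0]}

```text
time: 3.6
position: [0.4923, -0.0974, 0.0619]
tool_rot: [-2.35, -2.071, 0.005]
ft_force: [0.0, 0.3, -1.1]
grip_width: 0.005
grip_force: 0.0
```

Emit:
step_arm:
  commands:
    - {"travel": [-0.03,0,-0.04],"turn": [0,0,0]}
    - {"travel": [-0.03,0,-0.08],"turn": [0,0,0]}
    - {"travel": [-0.03,0,-0.12],"turn": [0,0,0]}
    - {"travel": [-0.03,0,-0.16],"turn": [0,0,0]}
    - {"travel": [-0.03,0,-0.2],"turn": [0,0,0]}

```text
time: 4.1
position: [0.4923, -0.1258, 0.2664]
tool_rot: [-2.353, -2.078, -0.002]
ft_force: [1.0, -0.2, -0.9]
grip_width: 0.001
grip_force: 0.0
```

```bash
python3 - <<'E'
from h import *
a=ctrl.get_image("top")[195:305,185:345,::-1]
cv2.imwrite("pics/c3.png",cv2.resize(a,None,fx=5,fy=5,interpolation=cv2.INTER_CUBIC))
go(.205,0,.25)
E
```

```text
travel [ 0.3626 -0.005   0.0234] turn [ 0.55  0.01 -0.23] jigpos [-0.1576 -0.0034  0.2735] 4.15
```

View pics/c3.png

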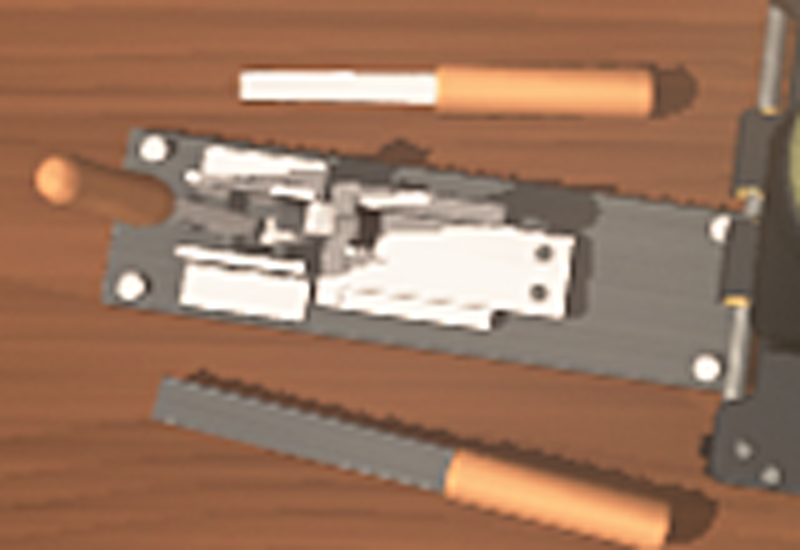

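The blank's near end moved from crop (642,284) to (570,277), about 35 mm, so it lies straight and home; the lever is still open with its tip at (57,182). Now go behind the lever.

Emit:
step_arm:
  commands:
    - {"travel": [0.045,0,0],"turn": [0,0,0]}
    - {"travel": [0.09,0,0],"turn": [0,0,0]}
    - {"travel": [0.135,0,0],"turn": [0,0,0]}
    - {"travel": [0.18,-0.002,0],"turn": [0,0,0]}
    - {"travel": [0.225,-0.004,0],"turn": [0,0,0]}

```text
time: 4.65
position: [0.5157, 0.0993, 0.2647]
tool_rot: [-2.353, -2.078, -0.001]
ft_force: [1.0, -0.1, 0.6]
grip_width: 0.004
grip_force: 0.0
```

Emit:
step_arm:
  commands:
    - {"travel": [0.045,0,0],"turn": [0,0,0]}
    - {"travel": [0.09,0,0],"turn": [0,0,0]}
    - {"travel": [0.13,0,0],"turn": [0,0,0]}
    - {"travel": [0.14,0,0],"turn": [0,0,0]}

```text
time: 5.05
position: [0.5314, 0.2422, 0.2646]
tool_rot: [-2.342, -2.085, -0.002]
ft_force: [-0.7, 1.3, -0.8]
grip_width: 0.008
grip_force: 0.0
```

```bash
python3 -c "
from h import *
go(.205,0,.128)"
```

```text
travel [-0.0085  0.0056  0.1366] turn [-0.22 -0.3   0.2 ] jigpos [0.2127 0.0051 0.2646] 5.05
```

Emit:
step_arm:
  commands:
    - {"travel": [-0.004,0.004,0.045],"turn": [0,0,0]}
    - {"travel": [-0.008,0.005,0.09],"turn": [0,0,0]}
    - {"travel": [-0.008,0.005,0.125],"turn": [0,0,0]}
    - {"travel": [-0.008,0.005,0.137],"turn": [0,0,0]}
    - {"travel": [-0.008,0.005,0.137],"turn": [0,0,0]}

```text
time: 5.55
position: [0.5365, 0.2259, 0.1267]
tool_rot: [-2.354, -2.077, 0.006]
ft_force: [0.0, -0.7, 0.6]
grip_width: 0.003
grip_force: 0.0
```

```bash
python3 - <<'E'
from h import *
a=ctrl.get_image("side")[90:270,180:360,::-1]
cv2.imwrite("pics/c4.png",cv2.resize(a,None,fx=3,fy=3,interpolation=cv2.INTER_CUBIC))
go(.1,0,.128)
E
```

```text
travel [-0.0981 -0.0026  0.0007] turn [-0.05 -0.04 -0.31] jigpos [ 0.198  -0.0031  0.1288] 5.6
```

View pics/c4.png

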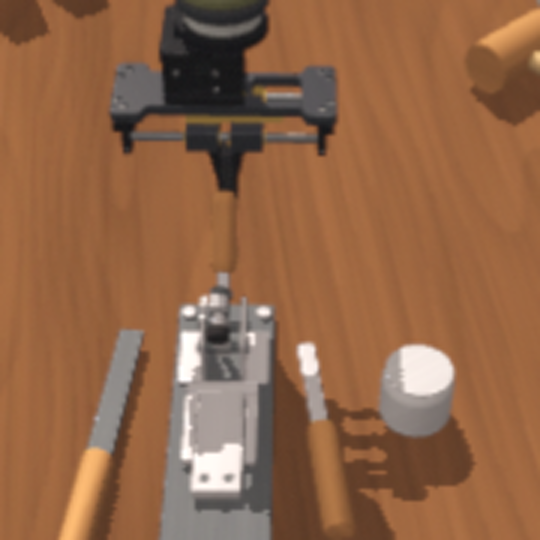

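The fingers (226,165) line up behind the handle's end (226,195). Push.

Emit:
step_arm:
  commands:
    - {"travel": [-0.012,-0.002,0],"turn": [0,0,0]}
    - {"travel": [-0.024,-0.002,0],"turn": [0,0,0]}
    - {"travel": [-0.036,-0.002,0],"turn": [0,0,0]}
    - {"travel": [-0.048,-0.002,0],"turn": [0,0,0]}

```text
time: 6.0
position: [0.5318, 0.1885, 0.1343]
tool_rot: [-2.348, -2.08, -0.027]
ft_force: [-2.3, 15.9, 11.5]
grip_width: 0.009
grip_force: 7.4
```

Emit:
step_arm:
  commands:
    - {"travel": [-0.012,0,0],"turn": [0,0,0]}
    - {"travel": [-0.024,0,0],"turn": [0,0,0]}
    - {"travel": [-0.036,0,0],"turn": [0,0,0]}

```text
time: 6.3
position: [0.5262, 0.1417, 0.1299]
tool_rot: [2.355, 2.076, 0.002]
ft_force: [0.3, -0.4, -0.3]
grip_width: 0.004
grip_force: 0.0
```

```bash
python3 -c "
from h import *
go(.1,0,.128)"
```

```text
travel [-0.0123 -0.0016  0.0019] turn [ 0.15  0.04 -0.34] jigpos [ 0.1123 -0.0017  0.1299] 6.3
```

Emit:
step_arm:
  commands:
    - {"travel": [-0.008,0,0],"turn": [0,0,0]}
    - {"travel": [0,0,0],"turn": [0,0,0]}
    - {"travel": [0.04,0,0],"turn": [0,0,0]}
    - {"travel": [0.08,0,-0.01],"turn": [0,0,0]}
    - {"travel": [0.1,0,-0.05],"turn": [0,0,0]}

```text
time: 6.8
position: [0.5348, 0.2453, 0.1752]
tool_rot: [-2.348, -2.078, 0.009]
ft_force: [0.4, -0.8, 0.1]
grip_width: 0.006
grip_force: 0.0
```

Emit:
step_arm:
  commands:
    - {"travel": [0.01,0,-0.03],"turn": [0,0,0]}
    - {"travel": [0.02,0,-0.06],"turn": [0,0,0]}
    - {"travel": [0.02,0,-0.06],"turn": [0,0,0]}

```text
time: 7.1
position: [0.5418, 0.2664, 0.2429]
tool_rot: [2.353, 2.081, 0.012]
ft_force: [0.3, 0.3, 0.3]
grip_width: 0.004
grip_force: 0.0
```

```bash
python3 - <<'E'
from h import *
a=ctrl.get_image("top")[195:305,185:345,::-1];b=ctrl.get_image("side")[145:295,195:300,::-1]
a=cv2.resize(a,None,fx=3,fy=3,interpolation=cv2.INTER_CUBIC);b=cv2.resize(b,None,fx=3,fy=3,interpolation=cv2.INTER_CUBIC)
c=np.zeros((450,800,3),np.uint8);c[:330,:480]=a;c[:,485:800]=b;cv2.imwrite("pics/c5.png",c)
print(ctrl.get_state()['ft_force'])
for X in((.044,0,.163),(-.025,0,.027),(-.08,0,.027)):
    w=j['o']+X[0]*j['x']+[0,0,X[2]]
    print(X,(proj('top',w)-[185,195])*3,(proj('side',w)-[195,145])*3+[485,0])
E
```

```text
[ 0.11700735 -0.06570299  0.29873537]
(0.044, 0, 0.163) [[179.89222789 122.12949791]] [[656.10331576  99.49978368]]
(-0.025, 0, 0.027) [[274.96074127 154.25658681]] [[658.75830995 273.62958999]]
(-0.08, 0, 0.027) [[340.76788629 163.38570798]] [[656.3330879  325.86745531]]
```

View pics/c5.png

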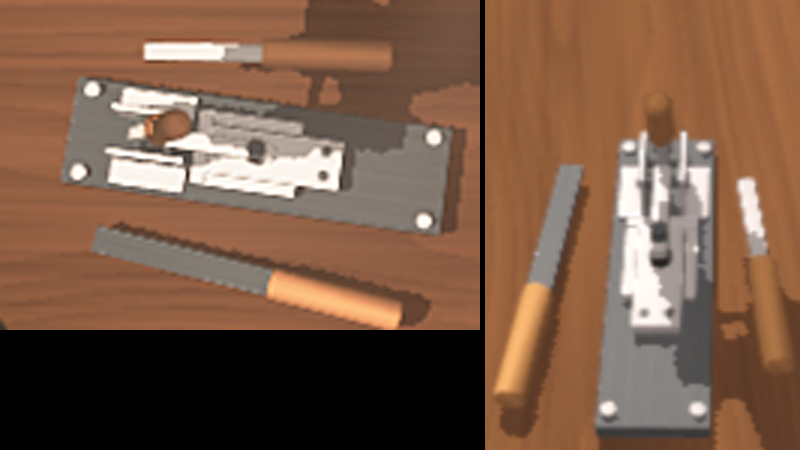

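The handle end now stands at crop (175,122) top and (657,97) side, close to the locked prediction, the foot is down on the blank at (258,150), and the blank's end is at (341,165), home. One enlargement to make sure the lever is at its end stop.

```bash
python3 - <<'E'
from h import *
a=ctrl.get_image("top")[220:260,215:260,::-1];b=ctrl.get_image("side")[165:205,230:270,::-1]
a=cv2.resize(a,None,fx=9,fy=9,interpolation=cv2.INTER_CUBIC);b=cv2.resize(b,None,fx=9,fy=9,interpolation=cv2.INTER_CUBIC)
for q,col in((.8,(255,0,0)),(.9,(0,255,255)),(1.,(0,255,0))):
    t=.65-q
    for s in np.linspace(-1,1,7):
        # end disc r=8 in plane perpendicular to the lever
        for e in(-1,1):
            l=8e-3*s;n=e*8e-3*np.sqrt(max(0,1-s*s))
            jx=.085+.12*np.sin(t)+n*np.cos(t);z=.05+.12*np.cos(t)-n*np.sin(t)
            w=j['o']+jx*j['x']+l*j['y']+[0,0,z]
            cv2.circle(a,tuple(int(v) for v in ((proj('top',w)[0]-[215,220]+.5)*9)),2,col,-1)
            cv2.circle(b,tuple(int(v) for v in ((proj('side',w)[0]-[230,165]+.5)*9)),2,col,-1)
cv2.imwrite("pics/c6.png",np.hstack([a,b]))
E
```

```text
(no output)
```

View pics/c6.png

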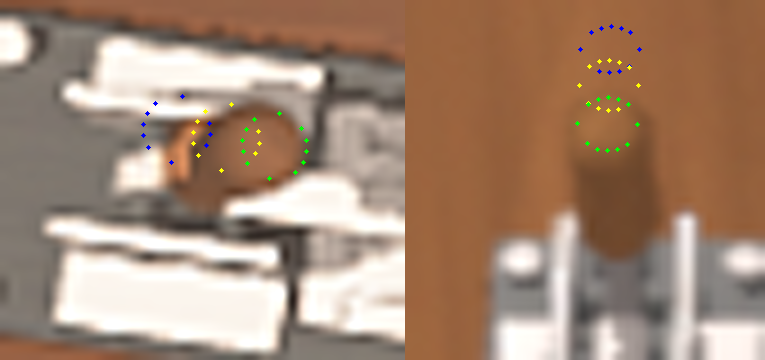

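The green rings (1.0 rad) match the handle's end in both views, at (280,142) and (608,124), so the lever is locked. The robot is clear with zero force, so I'll hand in.

```bash
python3 -c "
from bench import ctrl
print(ctrl.close_job())"
```

```text
the job is handed in; nothing more can be done
None
```

The blank is home against the stop, the lever is locked at about 1.0 rad with the foot down on the blank, and the robot is clear; the job is handed in at about 7 s, though no verdict came back and the foot's force could not be measured.

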